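Two-button power reset

TASK

The layout's power has tripped. On the control box with the sliding cover, gently push the cover fully back with a fingertip, then press its two round buttons all the way down together, one fingertip on each, hold both down for at least three seconds, let them come up and move clear, leaving the cover open. Only touch and push: grip and lift nothing, leave the boxes where they stand, do not press the square keys of the other box, and do not disturb the things lying about.

Things in the scene. Friction and masses are not known exactly. Their poses are not given: they have to be found in the camera images.
- reset_box: loose grey control box with a black sliding cover, 140 (x) x 136 (y) x 40 mm, 2.5 kg, with rubber feet; two side rails rise to 61 mm at y = -68..-62 and +62..+68 mm. Its body frame: origin at the centre of its underside, on the table; x from its front to its back (away from the robot), y to its left, z up. The two round buttons are under the cover until it is pushed back.
- cover (a joint): slide of the reset box's cover, in m: 0 to 0.008 at the start (buttons covered), 0.062 fully back at its stop (buttons free). It moves along the box's +x, with about 1.2 N of friction, and stays where it is left. The cover is a 48 x 120 mm plate, underside 53 mm and top 57 mm above the table; along its front edge an upright lip, 100 mm wide, stands up to 77 mm above the table; behind the lip the cover slopes down.
- cover_lip (a point): middle of the front face of the cover's lip, 66 mm above the table; it moves with the cover. At joint value 0 it lies at x = -64 mm, y = 0 of the box's frame. Push it here towards the box's +x.
- button_left_top (a point): centre of the top of the left round button: white cap, 26 mm across, flat top 50 mm above the table and 10 mm above the box, at x = -40, y = +30 mm of the box's frame. The buttons are 60 mm apart.
- button_right_top (a point): the same for the right round button, at x = -40, y = -30 mm of the box's frame
- button_left (a joint): travel of the left round button in m: 0 up, 0.006 fully down. A spring takes it up again: 1 N at the start of the travel, 4 N fully down (8 N for both).
- button_right (a joint): the same for the right round button
- point_box: the other loose grey box, of the same size and weight but with no rails and no cover and with two square white keys (26 mm, tops 50 mm above the table, 60 mm apart, at x = -40 mm of its frame); leave it alone. Which of the two boxes stands at the left and which at the right changes. Its body frame: origin at the centre of its underside, on the table; x from its front to its back (away from the robot), y to its left, z up.
- key_left (a joint): travel of the left square key in m: 0 up, 0.006 down; not to be pressed
- key_right (a joint): the same for the right square key
- coal_wagon_2: open black model coal wagon, 29 x 108 x 27 mm, lying in front of the reset box; loose, leave it alone; origin at the centre of its underside
- eraser_2: small blue and white eraser, 20 x 40 x 13 mm, in front of the points box; loose, leave it alone; origin at the centre of its underside
- masking_tape_2: roll of masking tape lying flat, 104 mm across, 25 mm high; loose, leave it alone; origin at the centre of its underside
- side_cutter_2: small side cutter with orange handles, 109 x 32 x 9 mm; loose, leave it alone; origin at the centre of its underside
- glue_bottle_2: white glue bottle with a red tip, standing, 34 x 52 x 126 mm; loose, leave it alone; origin at the centre of its underside
- screwdriver_red: red screwdriver, 160 mm long, 22 mm thick, lying; loose, leave it alone; origin at the centre of its underside
- tin_clips: flat blue tin, 52 x 82 x 19 mm; loose, leave it alone; origin at the centre of its underside

How it is judged:
By the outcome, as a careful person would: the job done as asked, in the order asked, and still so for the second after the job is handed in, with the robot touching nothing.
It also fails if it takes over 48 s, if anything falls off the work surface, if the arm or the gripper's body presses on something with over 40 N, if the wrist force passes 120 N, or if a joint passes its speed limit or range.

ROBOT

A 6-joint arm with a two-finger parallel gripper is mounted at the origin on the work surface; the furniture and walls round the work are solid. World frame = base frame: x ahead of the robot, y to its left, z up, the work surface at z = 0. Lengths are in m, angles in rad, forces in N, time in s.
With the tool pointing down it reaches from about 0.25 to 0.8 m from the base axis. Payload 8.5 kg.
Tool frame: the origin (TCP) lies at the very end of the fingers, on their centre line; the grasp point (between the pads) lies 19 mm behind it (ctrl.grip_depth is the distance from the TCP to the grasp point, in m); z points along the fingers, y is the line along which they close (so a half turn about z gives the same grasp; the last joint's range is limited). The gripper opens to 85 mm and grips with 20 to 120 N. Pads are 22 mm wide; open, the fingers measure 114 mm over their backs; the gripper's body (76 mm by 85 mm) begins 54 mm behind the grasp point. The pads swing forward as they close: fully open they stand 13 mm farther back than shut.
Start: joints at [-1.254, 0.238, -0.013, 1.319, 0, 1.571], TCP at [0.164, -0.499, 0.231] pointing down, gripper open.
Joint ranges: [-2.66, 2.66], [-1.03, 1.9], [-1.14, 1.46], [-1.82, 2.27], [-1.45, 1.34], [-3.14, 3.14]. Speed limits (rad/s): [2.22, 2.22, 2.79, 3.14, 3.14, 3.14].

INTERFACE

Orientations are given as a unit quaternion [w, x, y, z].
In Python, from station import ctrl gives the robot as it stands.
- The arm moves only by the tool apply_moves, never from a script. Its argument "increments" is one flat list of numbers, 4 for each row, row after row: the shift along the world's x, y, z in m, then the turn about the world's z in rad. A call has 1 to 8 rows; each row shifts and turns the commanded pose from where the row before left it; what a row does not reach is not made up. A row lasts 1/10 s, in which the tool goes at most 50 mm and 8.59 degrees, less where a joint would pass 70% of its speed; a pose out of reach is approached as far as the arm can. A call with a gripper value outside its range is refused whole. "grip" is the opening in per cent of the stroke, from 0 (shut) to 100 (fully open), set as the call begins (left out, the last holds). The fingers move at their own pace and stop on an object; "squeeze" is the grip in N (left out, the last holds). Time passes only in rows, so rows that do not move let the fingers close. It gives the time, the measured TCP pose, the force, the opening and the grip force at its end, in the units of the state.
- ctrl.get_state(): the state, without advancing time (a new reading comes with each control period).
- ctrl.capture(name): name is "scene" or "top" or "wrist"; returns the picture (400x640x3 uint8, red, green, blue); there is no depth.
- ctrl.get_calibration(name): a dict with "mtx" (3x3 intrinsics, pixels), "R" (3x3) and "t" (3): a world point X has camera coordinates R X + t; the wrist camera has in their place "tool_from_camera" (4x4, takes a point from camera to tool coordinates, whose origin is the TCP and whose axes are the flange's). Camera axes: x right, y down, z forward; pixel columns grow to the right and rows downward; lengths in m; the calibration is good to about 2 mm. A picture is of the moment at which its call begins: read the wrist's pose just before it. get_calibration takes no time and is no camera call.
- ctrl.finish_job(): hands the job in; it is judged then, once.
The state is a dict: "time": time; "joint_pos": joint angles; "dq": joint speeds; "tau": joint torques, N m; "eef_pos": TCP position; "tcp_rot": TCP orientation; "force": force on the tool from outside, world axes, zero at the start; "moment": the same for the moment, N m; "gripper_width": finger opening in m; "finger_force": force on a finger pad.
Only numpy, scipy, OpenCV 4.12 (cv2) and the standard library are available. Lean on these libraries where they do the work, as an engineer would, in place of code of your own. Each camera call takes 0.05 s, during which the arm holds its last target. There are 200 camera calls.

## Working session

There is one attempt and no reset: what is moved stays moved. The work goes in short steps, Python scripts to look and compute and a tool call to move; the robot and the scene stay as the last step left them, time stands still between calls to the robot, and variables do not carry over. Pictures are saved under pics/ and viewed, at most 13 in all, crops included, and the job is handed in when it is done.

Besides the shell and the picture viewer there is one more tool, called after "Emit:" as name(argument=value, ...) on one line, values as JSON. apply_moves: Moves the arm, as the interface text tells. Its arguments: {"type":"object","properties":{"increments":{"type":"array"},"grip":{"type":"number"},"squeeze":{"type":"number"}},"required":["increments"]}

```bash
mkdir -p pics; python3 - <<'E'
from station import ctrl
import cv2,numpy as np
for n in ("scene","top"):
    cv2.imwrite(f"pics/{n}0.png",ctrl.capture(n)[:,:,::-1])
    c=ctrl.get_calibration(n);print(n,np.round(c["mtx"],1).tolist(),np.round(c["R"],3).tolist(),np.round(c["t"],3).tolist())
s=ctrl.get_state();print(s["eef_pos"],s["tcp_rot"],s["gripper_width"],s["force"],s["time"])
print(ctrl.get_calibration("wrist"))
E
```

```text
scene [[442.6, 0.0, 325.1], [0.0, 442.6, 194.5], [0.0, 0.0, 1.0]] [[-0.633, -0.774, 0.016], [-0.5, 0.393, -0.771], [0.591, -0.496, -0.636]] [0.26, 0.254, 1.017]
top [[402.1, 0.0, 320.7], [0.0, 402.1, 195.6], [0.0, 0.0, 1.0]] [[-0.022, -1.0, -0.01], [-0.999, 0.022, -0.035], [0.035, 0.009, -0.999]] [0.004, 0.407, 1.058]
[ 0.16343196 -0.49850647  0.23074458] [-6.42823016e-04  9.87480205e-01  1.57741626e-01 -1.03592891e-04] 0.0856451890159356 [ 0.25424732 -0.94138506  0.06570887] 0.1
{'mtx': array([[359.59423838,   0.        , 317.67355621],
       [  0.        , 359.59423838, 197.6836807 ],
       [  0.        ,   0.        ,   1.        ]]), 'tool_from_camera': array([[ 7.87410049e-04, -9.50163944e-01, -3.11749674e-01,
         7.86792853e-02],
       [ 9.99999133e-01,  1.07725740e-03, -7.57536544e-04,
         6.30830328e-04],
       [ 1.05561855e-03, -3.11748807e-01,  9.50163968e-01,
        -1.41915686e-01],
       [ 0.00000000e+00,  0.00000000e+00,  0.00000000e+00,
         1.00000000e+00]])}
```

View pics/top0.png

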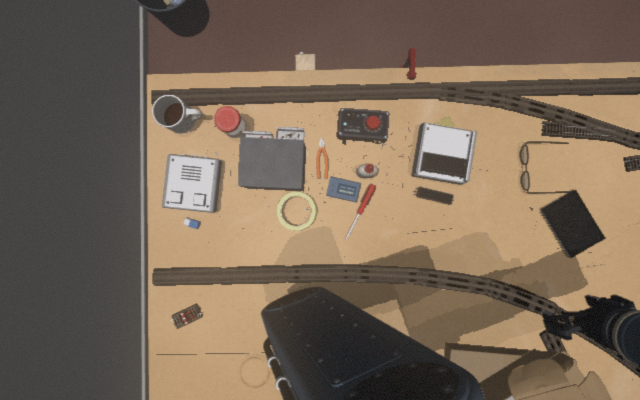

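View pics/scene0.png

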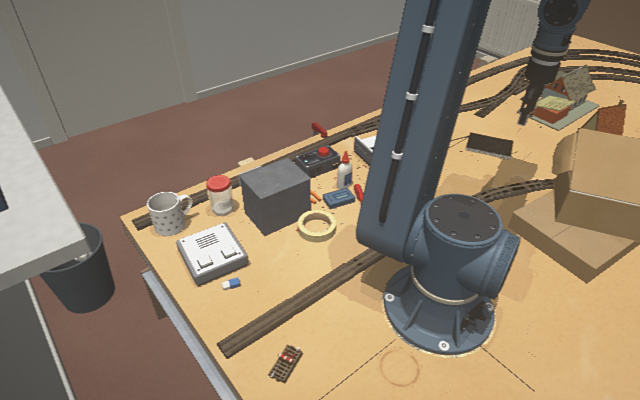

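The top view shows the reset box at the right, around px (445,152), with its black cover at (444,166) and the wagon in front at (434,195). The points box is at the left (191,183). The arm hides the reset box in the scene view, so I'll measure roughly from the top and then use the wrist camera.

```bash
cat > h.py <<'E'
from station import ctrl
import cv2,numpy as np
from scipy.spatial.transform import Rotation as Ro
def ray(name,px,st=None):
    c=ctrl.get_calibration(name)
    d=np.linalg.inv(c["mtx"])@np.c_[np.atleast_2d(px).astype(float),np.ones(len(np.atleast_2d(px)))].T
    if name=="wrist":
        q=st["tcp_rot"];R=Ro.from_quat([q[1],q[2],q[3],q[0]]).as_matrix()
        T=c["tool_from_camera"];return st["eef_pos"]+R@T[:3,3],(R@T[:3,:3]@d).T
    return -c["R"].T@c["t"],(c["R"].T@d).T
def onplane(name,px,z,st=None):
    o,d=ray(name,px,st);return o+d*((z-o[2])/d[:,2])[:,None]
E
python3 - <<'E'
from h import *
im=cv2.imread("pics/top0.png")
cv2.imwrite("pics/topc.png",cv2.resize(im[110:215,390:500],None,fx=5,fy=5,interpolation=cv2.INTER_CUBIC))
print(onplane("top",[[445,152],[434,195]],.05).round(3))
g=im.min(axis=2)[110:215,390:500]
m=(g>150).astype(np.uint8)
for c in cv2.findContours(m,0,2)[0]:
    if cv2.contourArea(c)>100:
        r=cv2.minAreaRect(c);p=cv2.boxPoints(r)+[390,110];print(r,p.round(1).tolist(),onplane("top",p,.04).round(4).tolist())
E
```

```text
[[ 0.51  -0.324  0.05 ]
 [ 0.401 -0.292  0.05 ]]
((53.70269775390625, 42.283782958984375), (45.867313385009766, 52.278873443603516), 9.462322235107422) [[416.8, 174.3], [425.4, 122.7], [470.6, 130.3], [462.0, 181.8]] [[0.4553, -0.2528, 0.04], [0.5878, -0.279, 0.04], [0.5655, -0.3943, 0.04], [0.4333, -0.3678, 0.04]]
```

View pics/topc.png

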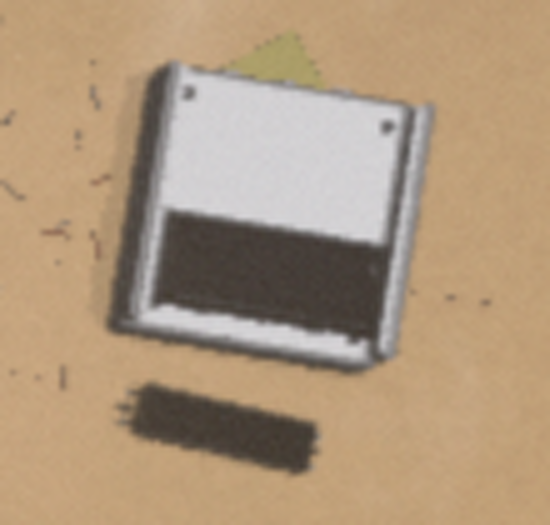

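The crop shows the box turned about −0.19 rad, the cover across its front half, and the wagon just ahead of it. The centre is roughly (0.51,−0.324). I'll move above it with the fingers shut.

Emit:
apply_moves(increments=[0.04, 0.022, 0, -0.06, 0.04, 0.022, 0, -0.06, 0.04, 0.022, 0, -0.06, 0.04, 0.022, 0, -0.06, 0.04, 0.022, 0, -0.06, 0.04, 0.022, 0, -0.07, 0.04, 0.022, 0, -0.07, 0.04, 0.022, 0, -0.07], grip=0)

```text
time: 0.9
eef_pos: [0.4849, -0.3215, 0.231]
tcp_rot: [-0.0, 0.995, -0.098, -0.0]
force: [0.3, -0.6, 0.4]
gripper_width: 0.0
finger_force: 0.0
```

Emit:
apply_moves(increments=[0, 0, 0, 0, 0, 0, 0, 0, 0, 0, 0, 0])

```text
time: 1.2
eef_pos: [0.4829, -0.323, 0.231]
tcp_rot: [-0.0, 0.995, -0.096, -0.0]
force: [-0.4, 0.2, 0.2]
gripper_width: 0.0002
finger_force: 0.0
```

```bash
python3 - <<'E'
from h import *
import pickle
s=ctrl.get_state();im=ctrl.capture("wrist")[:,:,::-1]
pickle.dump(s,open("s1.pkl","wb"))
cv2.imwrite("pics/w1.png",im);print(s["eef_pos"],s["tcp_rot"],s["gripper_width"],s["force"],s["time"])
E
```

```text
[ 0.48285577 -0.32296894  0.23098693] [-1.59804142e-04  9.95348611e-01 -9.63374241e-02 -4.65865057e-04] 0.00021491320576474924 [-0.37655271  0.21542229  0.15734717] 1.2
```

View pics/w1.png

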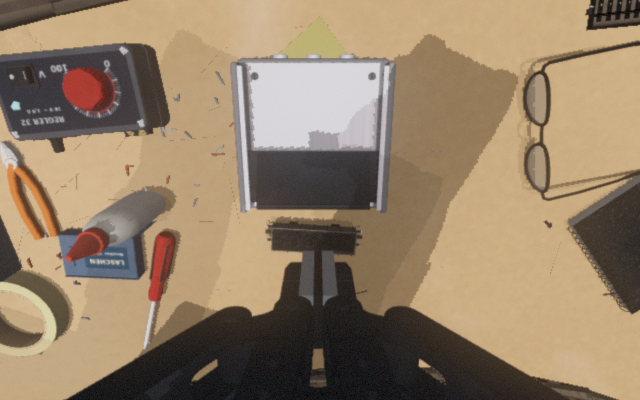

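The wrist view looks along the box: the cover spans px (250–384, 151–208), the rail tops are at columns ~240 and ~386, and two dark screw dots sit at (254,76) and (372,76). The wagon is at (313,237). I'll triangulate the dots and cover corners between the wrist and top views.

```bash
cat >> h.py <<'E'
def tri(r1,r2):
    (o1,d1),(o2,d2)=r1,r2;out=[]
    for a,b in zip(d1,d2):
        a=a/np.linalg.norm(a);b=b/np.linalg.norm(b)
        k=np.linalg.lstsq(np.c_[a,-b],o2-o1,rcond=None)[0]
        p,q=o1+k[0]*a,o2+k[1]*b;out.append([*((p+q)/2),np.linalg.norm(p-q)])
    return np.array(out)
E
python3 - <<'E'
from h import *
import pickle
s=pickle.load(open("s1.pkl","rb"))
w=cv2.imread("pics/w1.png").min(axis=2).astype(float);t=cv2.imread("pics/top0.png").min(axis=2).astype(float)
def dot(g,x,y,r):
    p=g[y-r:y+r+1,x-r:x+r+1];k=np.clip(np.percentile(p,70)-12-p,0,None);yy,xx=np.mgrid[y-r:y+r+1,x-r:x+r+1]
    return [(k*xx).sum()/k.sum(),(k*yy).sum()/k.sum()]
dw=np.array([dot(w,254,76,5),dot(w,372,76,5)]);dt=np.array([dot(t,428,128,3),dot(t,468,135,3)])
print("dots",dw.round(1).tolist(),dt.round(1).tolist());print(tri(ray("wrist",dw,s),ray("top",dt)).round(4))
P=onplane("wrist",dw,.04,s);print(P.round(4), onplane("top",dt,.04).round(4))
yaw=np.arctan2(*(P[0]-P[1])[:2][::-1])-np.pi/2;print("yaw dots",yaw, "dist",np.linalg.norm(P[0]-P[1]))
# rows profile through cover middle, and columns across rails
print("col316",w[140:225,316].astype(int).tolist());print("row110",[(i,int(w[110,i])) for i in list(range(226,256))+list(range(372,400))])
print("row190",[(i,int(w[190,i])) for i in list(range(228,260))+list(range(372,400))])
im=cv2.imread("pics/w1.png")[130:220,225:405];cv2.imwrite("pics/w1c.png",cv2.resize(im,None,fx=4.4,fy=4.4,interpolation=cv2.INTER_CUBIC))
E
```

```text
dots [[253.4, 76.0], [371.7, 75.8]] [[426.8, 127.7], [469.5, 135.3]]
[[ 0.5747 -0.2833  0.0366  0.0016]
 [ 0.5527 -0.3862  0.0488  0.0045]]
[[ 0.5738 -0.2842  0.04  ]
 [ 0.5542 -0.386   0.04  ]] [[ 0.5748 -0.2821  0.04  ]
 [ 0.5526 -0.391   0.04  ]]
yaw dots -0.1905076396155918 dist 0.10368115035581243
col316 [158, 157, 157, 158, 158, 159, 156, 158, 154, 143, 120, 82, 66, 63, 69, 63, 61, 65, 57, 61, 59, 60, 62, 58, 61, 62, 64, 67, 63, 63, 62, 58, 61, 60, 60, 56, 59, 58, 57, 55, 56, 59, 55, 58, 51, 55, 53, 56, 59, 49, 57, 51, 50, 54, 53, 50, 52, 52, 50, 54, 54, 53, 49, 50, 41, 60, 60, 57, 56, 79, 109, 122, 120, 121, 121, 122, 119, 119, 96, 81, 69, 66, 71, 68, 62]
row110 [(226, 124), (227, 126), (228, 129), (229, 127), (230, 129), (231, 127), (232, 125), (233, 124), (234, 134), (235, 139), (236, 139), (237, 144), (238, 135), (239, 170), (240, 207), (241, 212), (242, 214), (243, 208), (244, 151), (245, 102), (246, 92), (247, 92), (248, 103), (249, 134), (250, 156), (251, 166), (252, 205), (253, 215), (254, 215), (255, 214), (372, 192), (373, 191), (374, 190), (375, 167), (376, 159), (37
[... 265 characters left out ...]
97)]
row190 [(228, 123), (229, 122), (230, 122), (231, 121), (232, 120), (233, 121), (234, 122), (235, 126), (236, 123), (237, 124), (238, 121), (239, 131), (240, 135), (241, 135), (242, 134), (243, 129), (244, 164), (245, 203), (246, 213), (247, 211), (248, 206), (249, 141), (250, 75), (251, 67), (252, 67), (253, 70), (254, 73), (255, 64), (256, 57), (257, 55), (258, 58), (259, 59), (372, 47), (373, 44), (374, 44), (375, 43), (376, 53), (377, 119), (378, 152), (379, 163), (380, 166), (381, 161), (382, 113), (383, 93), (384, 91), (385, 95), (386, 87), (387, 81), (388, 81), (389, 83), (390, 78), (391, 82), (392, 80), (393, 82), (394, 80), (395, 78), (396, 82), (397, 77), (398, 80), (399, 80)]
```

View pics/w1c.png

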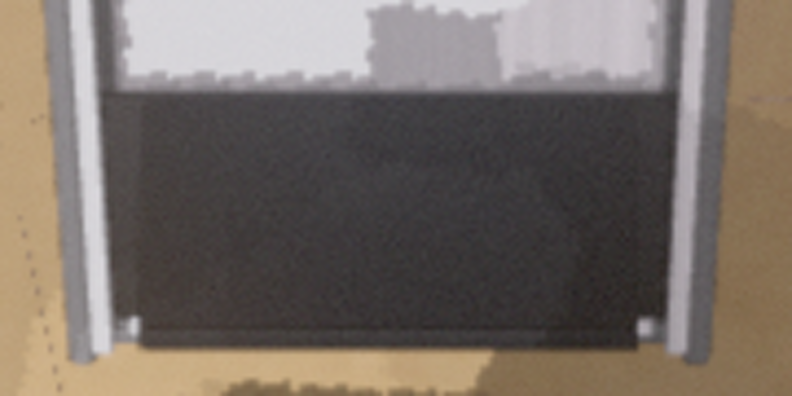

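```bash
python3 - <<'E'
from h import *
import pickle
s=pickle.load(open("s1.pkl","rb"))
f=lambda p,z:onplane("wrist",p,z,s)
a=f([[238.8,110],[386.5,110],[243.8,190],[381.9,190]],.061)
print("rail widths",np.linalg.norm(a[0]-a[1]),np.linalg.norm(a[2]-a[3]))
m1,m2=(a[0]+a[1])/2,(a[2]+a[3])/2;d=(m1-m2)[:2];yaw=np.arctan2(d[1],d[0]);print("mid",m1,m2,"yaw",yaw)
d/=np.linalg.norm(d);n=np.array([-d[1],d[0]]);
yaw=-.19;d=np.array([np.cos(yaw),np.sin(yaw)]);n=np.array([-d[1],d[0]])
rail=f([[245,210.3],[382,210.3]],.061);back=f([[316,150.5]],.057)[0];lip=f([[316,208.9]],.077)[0];lipb=f([[316,204.5]],.077)[0];dots=f([[253.4,76],[371.7,75.8]],.04)
for k,v in dict(m1=m1,m2=m2,railL=rail[0],railR=rail[1],back=back,lip=lip,lipb=lipb,d0=dots[0],d1=dots[1]).items(): print(k,"along",round(v[:2]@d,4),"across",round(v[:2]@n,4),v.round(4))
st=s["eef_pos"][:2];print("tcp",st@d,st@n)
E
```

```text
rail widths 0.1248323543917526 0.12522367269856152
mid [ 0.5369889  -0.33010344  0.061     ] [ 0.46761776 -0.31647395  0.061     ] yaw -0.19400108883609185
m1 along 0.5897 across -0.2227 [ 0.537  -0.3301  0.061 ]
m2 along 0.519 across -0.2225 [ 0.4676 -0.3165  0.061 ]
railL along 0.4995 across -0.1597 [ 0.4603 -0.2511  0.061 ]
railR along 0.4993 across -0.2862 [ 0.4362 -0.3754  0.061 ]
back along 0.5544 across -0.2254 [ 0.5018 -0.3261  0.057 ]
lip along 0.5066 across -0.2254 [ 0.4549 -0.317   0.077 ]
lipb along 0.5107 across -0.2254 [ 0.4589 -0.3178  0.077 ]
d0 along 0.6172 across -0.1707 [ 0.5738 -0.2842  0.04  ]
d1 along 0.6171 across -0.2744 [ 0.5542 -0.386   0.04  ]
tcp 0.5351619639672861 -0.22596525891178657
```

Emit:
apply_moves(increments=[-0.014, 0.0035, -0.022, 0, -0.014, 0.0035, -0.023, 0, -0.014, 0.0035, -0.023, 0, -0.014, 0.0035, -0.023, 0, 0, 0, 0, 0, 0, 0, 0, 0])

```text
time: 1.85
eef_pos: [0.4272, -0.3097, 0.1411]
tcp_rot: [0.0, 0.995, -0.097, 0.0]
force: [0.0, -1.0, -0.2]
gripper_width: 0.0002
finger_force: 0.0
```

```bash
python3 - <<'E'
from h import *
import pickle
s=ctrl.get_state();im=ctrl.capture("wrist")[:,:,::-1]
pickle.dump(s,open("s2.pkl","wb"))
cv2.imwrite("pics/w2.png",im);print(s["eef_pos"],s["tcp_rot"],s["force"],s["time"])
E
```

```text
[ 0.42723016 -0.30965118  0.14111755] [ 1.07999885e-04  9.95262050e-01 -9.72283524e-02  2.95603023e-04] [ 0.00259637 -1.04177467 -0.19764072] 1.85
```

View pics/w2.png

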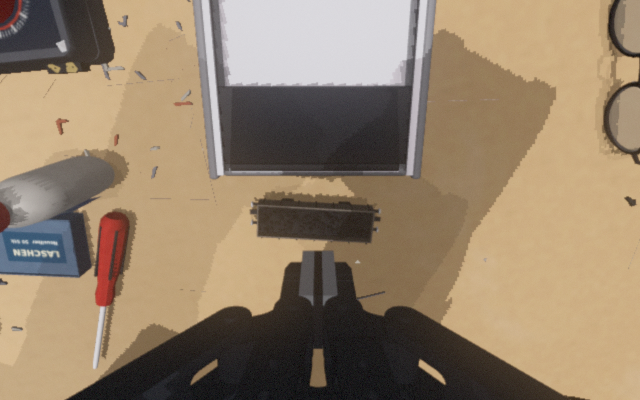

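The second view shows the cover at columns ~218–412, rows 86–172, with the fingertips at (318,252) and the wagon at (316,220). I'll get the edges numerically and triangulate their heights.

```bash
python3 - <<'E'
from h import *
import pickle
s1,s2=[pickle.load(open(f"s{i}.pkl","rb")) for i in (1,2)]
w1,w2=[cv2.imread(f"pics/w{i}.png").min(axis=2).astype(int) for i in (1,2)]
print("w1 row200 L",list(zip(range(238,262),w1[200,238:262])) and w1[200,238:262].tolist(),"R365:",w1[200,365:392].tolist())
print("w1 row206 L238",w1[206,238:262].tolist(),"R365:",w1[206,365:392].tolist())
print("w2 row140 L200",w2[140,200:240].tolist(),"R400:",w2[140,400:430].tolist())
print("w2 row168 L205",w2[168,205:240].tolist(),"R395:",w2[168,395:430].tolist())
print("w2 col316 r76",w2[76:96,316].tolist(),"r158",w2[158:190,316].tolist())
E
python3 - <<'E'
import cv2
im=cv2.imread("pics/w2.png")[70:190,195:440]
cv2.imwrite("pics/w2c.png",cv2.resize(im,None,fx=3.2,fy=3.2,interpolation=cv2.INTER_CUBIC))
E
```

```text
w1 row200 L [133, 115, 125, 135, 136, 135, 132, 182, 206, 211, 209, 186, 122, 67, 68, 70, 67, 71, 59, 63, 61, 65, 62, 62] R365: [44, 33, 39, 41, 42, 35, 42, 43, 36, 46, 44, 75, 147, 161, 161, 161, 128, 97, 92, 93, 90, 89, 81, 79, 80, 82, 79]
w1 row206 L238 [137, 135, 130, 136, 142, 148, 144, 159, 203, 211, 212, 206, 153, 130, 137, 141, 142, 154, 113, 75, 68, 68, 70, 66] R365: [43, 41, 47, 44, 52, 106, 113, 109, 94, 83, 92, 109, 151, 160, 163, 160, 114, 92, 92, 92, 85, 82, 82, 84, 81, 86, 83]
w2 row140 L200 [118, 124, 123, 122, 123, 124, 128, 131, 137, 137, 138, 136, 130, 129, 187, 209, 213, 213, 212, 210, 176, 116, 67, 65, 64, 68, 70, 67, 66, 69, 65, 53, 56, 52, 50, 52, 48, 56, 58, 53] R400: [50, 53, 51, 49, 45, 50, 45, 52, 97, 170, 179, 182, 184, 184, 181, 150, 112, 102, 104, 104, 104, 103, 96, 86, 92, 92, 89, 93, 91, 89]
w2 row168 L205 [119, 119, 114, 108, 121, 129, 136, 138, 137, 135, 127, 155, 203, 211, 213, 213, 212, 208, 144, 77, 70, 76, 82, 89, 115, 88, 67, 61, 64, 61, 60, 61, 60, 61, 56] R395: [44, 44, 42, 53, 91, 89, 90, 91, 80, 73, 68, 109, 165, 176, 177, 180, 181, 176, 135, 101, 102, 108, 102, 102, 95, 96, 88, 86, 85, 87, 87, 90, 90, 89, 90]
w2 col316 r76 [214, 214, 215, 215, 214, 213, 190, 169, 162, 157, 112, 87, 74, 72, 73, 69, 69, 70, 71, 70] r158 [45, 44, 41, 46, 38, 41, 43, 52, 56, 49, 52, 47, 56, 102, 88, 74, 71, 63, 74, 85, 110, 118, 125, 124, 122, 122, 122, 121, 121, 121, 119, 121]
```

View pics/w2c.png

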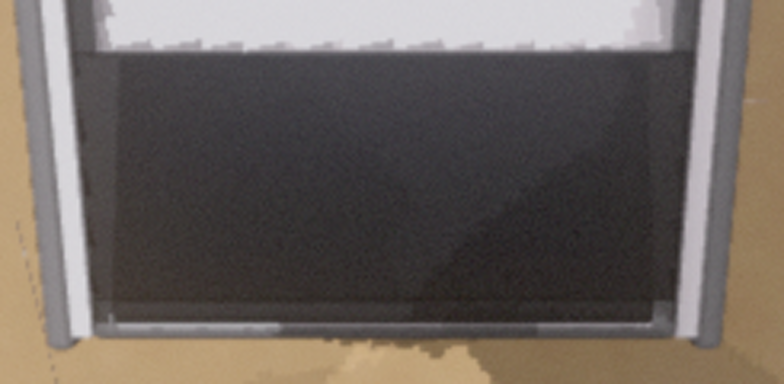

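```bash
python3 - <<'E'
from h import *
import pickle
s1,s2=[pickle.load(open(f"s{i}.pkl","rb")) for i in (1,2)]
p1=[[256.6,208.8],[369.8,208.8],[245.9,210.3],[381.1,210.3],[316,150.8]]
p2=[[230,170.6],[399.7,170.6],[217.5,175],[413.1,175],[316,85.8]]
r=tri(ray("wrist",p1,s1),ray("wrist",p2,s2))
yaw=-.19;d=np.array([np.cos(yaw),np.sin(yaw)]);n=np.array([-d[1],d[0]])
for v in r: print(v.round(4),"along",(v[:2]@d).round(4),"across",(v[:2]@n).round(4))
for z,i in ((.077,0),(.061,2)):
    for p,s in((p1,s1),(p2,s2)):
        q=onplane("wrist",p[i:i+2],z,s);print(z,np.linalg.norm(q[0]-q[1]).round(4),(q[:,:2]@d).round(4),(q[:,:2]@n).round(4))
t=s2["eef_pos"][:2];print("tcp2 along",t@d,"across",t@n)
E
```

```text
[ 0.4647 -0.2657  0.0768  0.0005] along 0.5066 across -0.1732
[ 0.4454 -0.3635  0.076   0.0006] along 0.506 across -0.2729
[ 4.603e-01 -2.521e-01  6.110e-02  3.000e-04] along 0.4996 across -0.1607
[ 0.4362 -0.3746  0.0605  0.    ] along 0.4991 across -0.2855
[ 0.5012 -0.3251  0.0544  0.0017] along 0.5536 across -0.2246
0.077 0.0991 [0.5067 0.5066] [-0.1734 -0.2725]
0.077 0.0999 [0.5065 0.5061] [-0.173  -0.2729]
0.061 0.1249 [0.4995 0.4993] [-0.1605 -0.2854]
0.061 0.1246 [0.4997 0.4992] [-0.1608 -0.2853]
tcp2 along 0.47802221100698 across -0.22339255360164914
```

Checks pass: the lip top is at z 0.0765 and 99.7 mm wide, and the rails are at z 0.061. The lip's front face is at 0.5065 along, the box axis at −0.223 across, and the yaw about −0.195. I'll lower the tips ahead of the lip.

Emit:
apply_moves(increments=[0, 0, -0.025, 0, 0, 0, -0.025, 0, 0, 0, -0.02, 0, 0, 0, -0.007, 0, 0.005, -0.001, 0, 0, 0.004, -0.0008, 0, 0, 0, 0, 0, 0])

```text
time: 2.6
eef_pos: [0.4382, -0.3115, 0.0646]
tcp_rot: [0.001, 0.995, -0.096, 0.001]
force: [-0.0, 0.4, -1.1]
gripper_width: -0.0001
finger_force: 0.0
```

Emit:
apply_moves(increments=[0.003, -0.0006, 0, 0, 0.003, -0.0006, 0, 0, 0.003, -0.0006, 0, 0, 0.003, -0.0006, 0, 0, 0.003, -0.0006, 0, 0, 0.003, -0.0006, 0, 0, 0.003, -0.0006, 0, 0, 0.003, -0.0006, 0, 0])

```text
time: 3.4
eef_pos: [0.4607, -0.3154, 0.0632]
tcp_rot: [-0.0, 0.995, -0.096, -0.0]
force: [-1.5, -0.2, 1.2]
gripper_width: 0.0002
finger_force: 0.7
```

Emit:
apply_moves(increments=[0.003, -0.0006, 0, 0, 0.003, -0.0006, 0, 0, 0.003, -0.0006, 0, 0, 0.003, -0.0006, 0, 0, 0.003, -0.0006, 0, 0, 0.003, -0.0006, 0, 0, 0.003, -0.0006, 0, 0, 0.003, -0.0006, 0, 0])

```text
time: 4.2
eef_pos: [0.4848, -0.3202, 0.0632]
tcp_rot: [-0.0, 0.995, -0.096, -0.0]
force: [-2.1, 0.6, -0.3]
gripper_width: 0.0001
finger_force: 0.7
```

Emit:
apply_moves(increments=[0.002, -0.0004, 0, 0, 0.002, -0.0004, 0, 0, 0.002, -0.0004, 0, 0, 0.002, -0.0004, 0, 0, 0.002, -0.0004, 0, 0, 0.002, -0.0004, 0, 0])

```text
time: 4.8
eef_pos: [0.4966, -0.3226, 0.0632]
tcp_rot: [-0.0, 0.995, -0.096, -0.0]
force: [-1.9, 1.8, -0.6]
gripper_width: -0.0
finger_force: 0.6
```

Emit:
apply_moves(increments=[0.001, -0.0002, 0, 0, 0.001, -0.0002, 0, 0, 0.001, -0.0002, 0, 0, 0.001, -0.0002, 0, 0, 0.001, -0.0002, 0, 0])

```text
time: 5.3
eef_pos: [0.4985, -0.323, 0.0632]
tcp_rot: [-0.0, 0.995, -0.097, -0.003]
force: [-16.5, 2.9, 10.9]
gripper_width: 0.0001
finger_force: 8.4
```

Emit:
apply_moves(increments=[0.0005, -0.0001, 0, 0, 0.0005, -0.0001, 0, 0])

```text
time: 5.5
eef_pos: [0.4985, -0.323, 0.0632]
tcp_rot: [-0.0, 0.995, -0.097, -0.004]
force: [-18.5, 3.0, 12.0]
gripper_width: 0.0003
finger_force: 9.6
```

Emit:
apply_moves(increments=[0.0005, -0.0001, 0, 0, 0.0005, -0.0001, 0, 0])

```text
time: 5.7
eef_pos: [0.4985, -0.323, 0.0631]
tcp_rot: [-0.0, 0.995, -0.097, -0.004]
force: [-22.9, 3.8, 14.2]
gripper_width: 0.0004
finger_force: 11.5
```

It has hit the stop: the force rose and the motion ended. I'll back off, rise and look.

Emit:
apply_moves(increments=[-0.006, 0.0012, 0, 0, -0.02, 0.004, 0, 0, -0.02, 0.004, 0.02, 0, 0, 0, 0.045, 0, 0, 0, 0.045, 0, 0, 0, 0.02, 0, 0, 0, 0, 0, 0, 0, 0, 0], grip=53)

```text
time: 6.5
eef_pos: [0.4579, -0.3151, 0.1934]
tcp_rot: [0.0, 0.995, -0.096, 0.001]
force: [-0.2, -0.1, -1.0]
gripper_width: 0.0449
finger_force: 0.0
```

```bash
python3 - <<'E'
from h import *
import pickle
s=ctrl.get_state();im=ctrl.capture("wrist")[:,:,::-1]
pickle.dump(s,open("s3.pkl","wb"))
cv2.imwrite("pics/w3.png",im);print(s["eef_pos"],s["tcp_rot"],s["force"],s["time"],s["gripper_width"])
E
```

```text
[ 0.45792716 -0.3150967   0.19340152] [ 3.00477813e-04  9.95336354e-01 -9.64621498e-02  7.11676744e-04] [-0.23801825 -0.09969571 -0.99085015] 6.5 0.04490099522621356
```

View pics/w3.png

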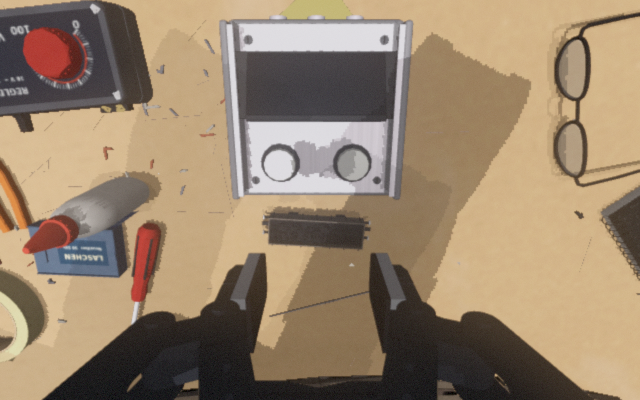

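The cover is open. The buttons are at about (281,163) and (352,163), the cover's front edge is near row 121, and the fingertips are at (255,258) and (383,258). I'll measure the buttons and the lip.

```bash
python3 - <<'E'
from h import *
import pickle
s=pickle.load(open("s3.pkl","rb"));im=cv2.imread("pics/w3.png");g=cv2.cvtColor(im,6)
c=cv2.HoughCircles(cv2.resize(g[135:190,255:380],None,fx=4,fy=4,interpolation=2),cv2.HOUGH_GRADIENT,1,150,param1=80,param2=20,minRadius=50,maxRadius=85)[0]
c[:,:2]=c[:,:2]/4+[255,135];c[:,2]/=4;print(c.round(1))
yaw=-.193;d=np.array([np.cos(yaw),np.sin(yaw)]);n=np.array([-d[1],d[0]])
P=onplane("wrist",sorted(c[:2,:2].tolist()),.05,s);print(P.round(4),(P[:,:2]@d).round(4),(P[:,:2]@n).round(4),"dist",np.linalg.norm(P[0]-P[1]))
t=s["eef_pos"][:2];print("tcp",t@d,t@n)
w=im.min(axis=2);print("col316 r45",w[45:65,316].tolist(),"r110",w[110:130,316].tolist(),"railend r185",w[185:205,236].tolist(),w[185:205,400].tolist())
for nm,p,z in(("lipfront",[316,121.5],.077),("coverback",[316,52.5],.057),("railend",[238,197.5],.061),("railend",[400,197.5],.061)):
    q=onplane("wrist",[p],z,s)[0];print(nm,(q[:2]@d).round(4))
mid=P.mean(0);print("mid",mid.round(4),"delta",(mid[:2]-t).round(4))
E
```

```text
[[280.6 162.6  19.3]
 [352.9 164.4  15.8]]
[[ 0.4786 -0.2897  0.05  ]
 [ 0.466  -0.3468  0.05  ]] [0.5253 0.5239] [-0.1925 -0.251 ] dist 0.0585372646107609
tcp 0.5098617562458114 -0.22141408818212327
col316 r45 [220, 220, 219, 219, 220, 215, 151, 91, 76, 74, 72, 66, 69, 72, 63, 71, 73, 72, 68, 69] r110 [66, 67, 70, 67, 65, 74, 86, 84, 86, 77, 81, 124, 206, 218, 219, 220, 218, 219, 219, 219] railend r185 [134, 139, 137, 139, 142, 141, 139, 141, 142, 147, 143, 142, 145, 133, 128, 130, 131, 129, 129, 132] [96, 95, 96, 90, 90, 87, 88, 88, 84, 85, 90, 90, 97, 91, 95, 93, 93, 92, 96, 94]
lipfront 0.561
coverback 0.6077
railend 0.4992
railend 0.4993
mid [ 0.4723 -0.3182  0.05  ] delta [ 0.0144 -0.0031]
```

Emit:
apply_moves(increments=[0.007, -0.002, -0.02, 0, 0.0075, -0.002, -0.02, 0, 0, 0, -0.02, 0, 0, 0, -0.02, 0, 0, 0, 0, 0, 0, 0, 0, 0], grip=56)

```text
time: 7.15
eef_pos: [0.4715, -0.3185, 0.1124]
tcp_rot: [-0.001, 0.995, -0.096, -0.001]
force: [0.5, 0.2, 0.1]
gripper_width: 0.0478
finger_force: 0.0
```

```bash
python3 - <<'E'
from h import *
import pickle
s=ctrl.get_state();im=ctrl.capture("wrist")[:,:,::-1]
pickle.dump(s,open("s4.pkl","wb"))
cv2.imwrite("pics/w4.png",im);print(s["eef_pos"],s["tcp_rot"],s["force"],s["time"],s["gripper_width"])
E
```

```text
[ 0.47151066 -0.31845108  0.1124443 ] [-5.98887420e-04  9.95338586e-01 -9.64355062e-02 -9.66169583e-04] [0.45058793 0.15822671 0.12983059] 7.15 0.04781986077271291
```

View pics/w4.png

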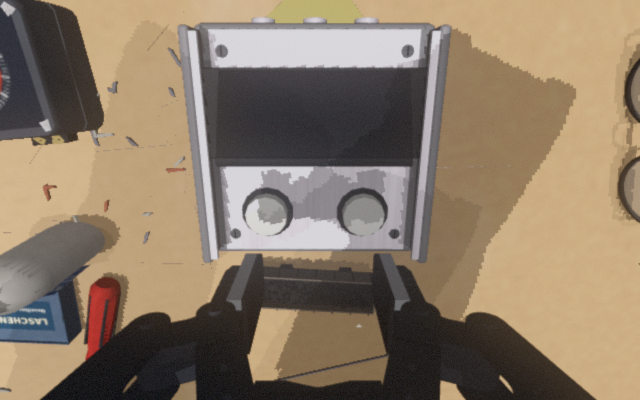

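The picture shows the cap tops at about (266,213) and (362,213), the cover's front edge at row ~165, and the fingertips at (250,256) and (383,256).

```bash
python3 - <<'E'
from h import *
import pickle
s3,s4=[pickle.load(open(f"s{i}.pkl","rb")) for i in (3,4)]
im=cv2.imread("pics/w4.png");w=im.min(axis=2).astype(int)
print("c266",w[180:245,266].tolist());print("c362",w[180:245,362].tolist());print("r213 L",w[213,236:296].tolist(),"R",w[213,332:392].tolist());print("c316 r150",w[150:180,316].tolist())
yaw=-.193;d=np.array([np.cos(yaw),np.sin(yaw)]);n=np.array([-d[1],d[0]])
p3=[[280.6,163.5],[352.4,163.5],[316,121.5]];p4=[[266,213],[362,213],[316,165]]
for v in tri(ray("wrist",p3,s3),ray("wrist",p4,s4)): print(v.round(4),"along",(v[:2]@d).round(4),"across",(v[:2]@n).round(4))
q=onplane("wrist",p4[:2],.05,s4);print(q.round(4),(q[:,:2]@d).round(4),(q[:,:2]@n).round(4));q=onplane("wrist",p4[2:],.077,s4);print("lip",(q[:,:2]@d).round(4))
t=s4["eef_pos"][:2];print("tcp",t@d,t@n)
E
```

```text
c266 [154, 155, 156, 153, 154, 155, 150, 112, 74, 66, 63, 65, 71, 94, 112, 112, 116, 130, 153, 159, 156, 156, 158, 157, 156, 158, 157, 159, 157, 158, 155, 154, 157, 153, 152, 146, 156, 155, 155, 147, 141, 151, 199, 208, 209, 210, 208, 208, 208, 208, 208, 209, 208, 208, 204, 188, 201, 209, 208, 206, 209, 206, 206, 206, 207]
c362 [135, 132, 134, 134, 132, 134, 131, 100, 66, 53, 53, 51, 55, 75, 102, 106, 104, 114, 132, 138, 137, 138, 136, 138, 139, 137, 138, 138, 136, 134, 136, 134, 138, 138, 138, 137, 137, 137, 137, 138, 141, 160, 163, 163, 163, 165, 166, 165, 163, 163, 161, 165, 164, 165, 159, 145, 156, 165, 164, 167, 165, 165, 165, 166, 164]
r213 L [213, 215, 214, 213, 213, 208, 148, 88, 93, 152, 200, 211, 213, 213, 212, 212, 211, 211, 210, 211, 212, 199, 163, 140, 140, 141, 145, 145, 145, 146, 153, 155, 158, 155, 157, 157, 152, 144, 142, 142, 138, 138, 142, 140, 141, 140, 141, 138, 139, 129, 109, 84, 70, 69, 71, 71, 78, 125, 134, 134] R [138, 137, 133, 137, 116, 80, 63, 61, 60, 57, 78, 105, 128, 136, 139, 140, 137, 139, 140, 138, 137, 135, 138, 139, 139, 137, 136, 138, 135, 138, 138, 137, 137, 137, 137, 137, 137, 137, 139, 137, 136, 136, 136, 134, 138, 137, 137, 134, 136, 136, 136, 128, 94, 61, 60, 109, 160, 169, 171, 173]
c316 r150 [53, 49, 53, 51, 52, 50, 48, 51, 53, 65, 65, 63, 62, 60, 57, 72, 125, 150, 152, 150, 150, 152, 154, 153, 152, 152, 151, 152, 151, 152]
[ 0.4769 -0.2881  0.0435  0.001 ] along 0.5233 across -0.1913
[ 4.646e-01 -3.469e-01  4.090e-02  3.000e-04] along 0.5225 across -0.2514
[ 0.5071 -0.3251  0.0687  0.001 ] along 0.5601 across -0.2218
[[ 0.4793 -0.2891  0.05  ]
 [ 0.4682 -0.3463  0.05  ]] [0.5259 0.526 ] [-0.1918 -0.25  ]
lip [0.562]
tcp 0.5238364392771989 -0.2221008184958454
```

Positions agree: the lip is 37–38 mm behind the buttons, which means fully back, and the TCP is centred between the buttons within about 1 mm. I'll press.

Emit:
apply_moves(increments=[0, 0, -0.02, 0, 0, 0, -0.02, 0, 0, 0, -0.014, 0, 0, 0, -0.004, 0, 0, 0, 0, 0])

```text
time: 7.7
eef_pos: [0.4722, -0.319, 0.0557]
tcp_rot: [0.0, 0.995, -0.096, 0.0]
force: [-0.0, 0.3, -0.2]
gripper_width: 0.0479
finger_force: 0.0
```

Emit:
apply_moves(increments=[0, 0, -0.001, 0, 0, 0, -0.001, 0, 0, 0, -0.001, 0, 0, 0, -0.001, 0, 0, 0, 0, 0])

```text
time: 8.2
eef_pos: [0.472, -0.3188, 0.0513]
tcp_rot: [-0.0, 0.995, -0.096, 0.0]
force: [-0.2, 0.3, 0.4]
gripper_width: 0.0478
finger_force: 0.0
```

Emit:
apply_moves(increments=[0, 0, -0.001, 0, 0, 0, -0.001, 0, 0, 0, -0.001, 0, 0, 0, 0, 0])

```text
time: 8.6
eef_pos: [0.4719, -0.3188, 0.0481]
tcp_rot: [-0.0, 0.995, -0.096, -0.0]
force: [-0.4, 0.2, 1.0]
gripper_width: 0.048
finger_force: 0.0
```

Emit:
apply_moves(increments=[0, 0, -0.001, 0, 0, 0, -0.001, 0, 0, 0, 0, 0])

```text
time: 8.9
eef_pos: [0.4721, -0.3189, 0.0464]
tcp_rot: [0.0, 0.995, -0.096, 0.0]
force: [-0.6, -0.9, 3.5]
gripper_width: 0.0478
finger_force: 1.4
```

Emit:
apply_moves(increments=[0, 0, -0.001, 0, 0, 0, -0.001, 0, 0, 0, 0, 0])

```text
time: 9.2
eef_pos: [0.4721, -0.3189, 0.0444]
tcp_rot: [0.0, 0.995, -0.096, 0.0]
force: [-1.5, 1.4, 5.1]
gripper_width: 0.0474
finger_force: 2.4
```

Emit:
apply_moves(increments=[0, 0, -0.001, 0, 0, 0, -0.001, 0, 0, 0, 0, 0])

```text
time: 9.5
eef_pos: [0.4721, -0.3189, 0.0425]
tcp_rot: [0.0, 0.995, -0.096, 0.0]
force: [-1.4, 1.6, 7.2]
gripper_width: 0.0477
finger_force: 3.3
```

Emit:
apply_moves(increments=[0, 0, -0.001, 0, 0, 0, -0.0005, 0, 0, 0, 0, 0])

```text
time: 9.8
eef_pos: [0.4721, -0.3189, 0.0414]
tcp_rot: [0.0, 0.995, -0.096, 0.0]
force: [-2.6, 2.4, 9.4]
gripper_width: 0.0479
finger_force: 4.7
```

Emit:
apply_moves(increments=[0, 0, -0.0005, 0, 0, 0, -0.0005, 0, 0, 0, 0, 0])

```text
time: 10.1
eef_pos: [0.4721, -0.3189, 0.0412]
tcp_rot: [0.0, 0.995, -0.096, 0.0]
force: [-4.9, 2.6, 19.9]
gripper_width: 0.0483
finger_force: 9.2
```

Emit:
apply_moves(increments=[0, 0, -0.0005, 0, 0, 0, 0, 0, 0, 0, 0, 0, 0, 0, 0, 0])

```text
time: 10.5
eef_pos: [0.4721, -0.3189, 0.0411]
tcp_rot: [0.0, 0.995, -0.096, 0.001]
force: [-6.0, 4.3, 22.7]
gripper_width: 0.0476
finger_force: 11.5
```

```bash
python3 - <<'E'
from h import *
s=ctrl.get_state();print(s["eef_pos"],s["force"],s["moment"],s["finger_force"])
im=ctrl.capture("wrist")[:,:,::-1];cv2.imwrite("pics/w5.png",im[100:330,170:470].repeat(2,0).repeat(2,1))
E
```

```text
[ 0.47213755 -0.31893593  0.04113051] [-6.04525607  4.30271833 22.68112645] [0.86016205 1.24455928 0.02534108] 11.510060881264508
```

View pics/w5.png

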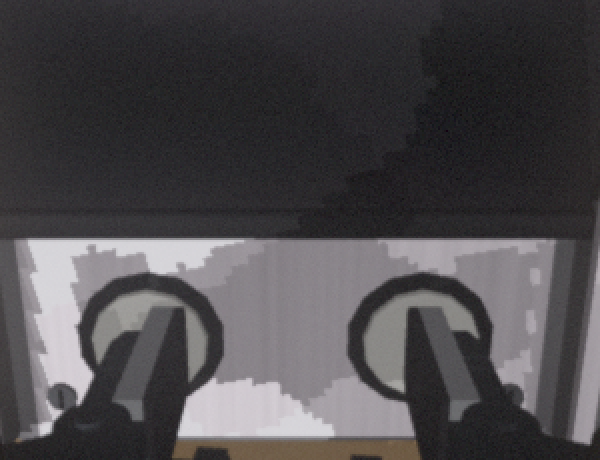

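Each fingertip rests on a cap (crop px ~(150,340) and (420,340)) and both caps are sunk evenly. I'll hold for 4 s.

Emit:
apply_moves(increments=[0, 0, 0, 0, 0, 0, 0, 0, 0, 0, 0, 0, 0, 0, 0, 0, 0, 0, 0, 0, 0, 0, 0, 0, 0, 0, 0, 0, 0, 0, 0, 0])

```text
time: 11.35
eef_pos: [0.4722, -0.3189, 0.0412]
tcp_rot: [0.0, 0.995, -0.096, 0.001]
force: [-6.2, 3.5, 23.5]
gripper_width: 0.048
finger_force: 11.5
```

Emit:
apply_moves(increments=[0, 0, 0, 0, 0, 0, 0, 0, 0, 0, 0, 0, 0, 0, 0, 0, 0, 0, 0, 0, 0, 0, 0, 0, 0, 0, 0, 0, 0, 0, 0, 0])

```text
time: 12.15
eef_pos: [0.4721, -0.3189, 0.0411]
tcp_rot: [0.0, 0.995, -0.096, 0.001]
force: [-6.6, 3.7, 23.9]
gripper_width: 0.0478
finger_force: 11.5
```

Emit:
apply_moves(increments=[0, 0, 0, 0, 0, 0, 0, 0, 0, 0, 0, 0, 0, 0, 0, 0, 0, 0, 0, 0, 0, 0, 0, 0, 0, 0, 0, 0, 0, 0, 0, 0])

```text
time: 12.95
eef_pos: [0.4722, -0.3189, 0.0412]
tcp_rot: [0.0, 0.995, -0.096, 0.001]
force: [-5.6, 4.4, 23.6]
gripper_width: 0.048
finger_force: 11.5
```

Emit:
apply_moves(increments=[0, 0, 0, 0, 0, 0, 0, 0, 0, 0, 0, 0, 0, 0, 0, 0, 0, 0, 0, 0, 0, 0, 0, 0, 0, 0, 0, 0, 0, 0, 0, 0])

```text
time: 13.75
eef_pos: [0.4722, -0.3189, 0.0412]
tcp_rot: [0.0, 0.995, -0.096, 0.001]
force: [-4.8, 3.2, 22.6]
gripper_width: 0.0478
finger_force: 11.5
```

Emit:
apply_moves(increments=[0, 0, 0, 0, 0, 0, 0, 0, 0, 0, 0, 0, 0, 0, 0, 0, 0, 0, 0, 0, 0, 0, 0, 0, 0, 0, 0, 0, 0, 0, 0, 0])

```text
time: 14.55
eef_pos: [0.4722, -0.3189, 0.0412]
tcp_rot: [0.0, 0.995, -0.096, 0.001]
force: [-6.0, 3.5, 22.9]
gripper_width: 0.0482
finger_force: 11.5
```

Emit:
apply_moves(increments=[0, 0, 0.002, 0, 0, 0, 0.003, 0, 0, 0, 0.005, 0, 0, 0, 0.02, 0, 0, 0, 0.04, 0, 0, 0, 0.04, 0, 0, 0, 0, 0, 0, 0, 0, 0])

```text
time: 15.35
eef_pos: [0.4725, -0.3191, 0.1499]
tcp_rot: [0.0, 0.995, -0.096, 0.001]
force: [-1.0, -0.4, -0.4]
gripper_width: 0.0478
finger_force: 0.0
```

```bash
python3 - <<'E'
from h import *
s=ctrl.get_state();print(s["eef_pos"],s["force"],s["time"])
im=ctrl.capture("wrist")[:,:,::-1];cv2.imwrite("pics/w6.png",im)
E
```

```text
[ 0.4724785  -0.31913926  0.14991159] [-1.03561523 -0.44762036 -0.42135761] 15.35
```

View pics/w6.png

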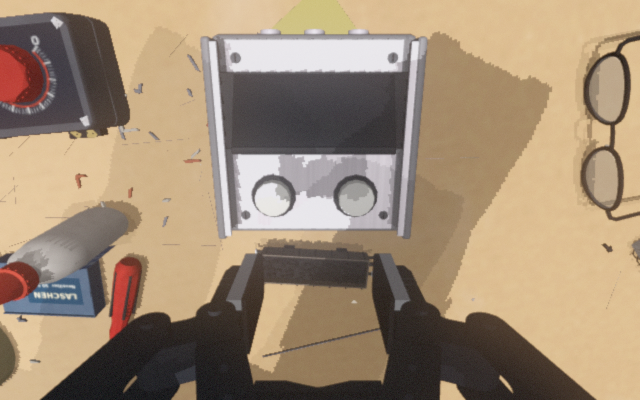

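The buttons are back up at (273,196) and (355,196). The cover is still open, with its front edge at row ~152, and the wagon and other things have not moved. The arm is clear, so I'm handing in.

```bash
python3 -c "
from station import ctrl
print(ctrl.finish_job())"
```

```text
the job is handed in; nothing more can be done
None
```

I pushed the cover back to its stop (the last push peaked at about 23 N), held both buttons down for over 4 s, let them come up, moved the arm clear with the cover open, and handed the job in at about 15 s.

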